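Park the dive-mask tub in its corner on the gear cart

ROBOT

A 6-joint arm with a two-finger parallel gripper is mounted at the origin on the work surface. World frame = base frame: x ahead of the robot, y to its left, z up, the work surface at z = 0. Lengths are in m, angles in rad, forces in N, time in s.
With the tool pointing down it reaches from about 0.325 to 0.925 m from the base axis. Payload 3.1 kg.
Tool frame: the origin (TCP) lies at the very end of the fingers, on their centre line; the grasp point (between the pads) lies 19 mm behind it; z points along the fingers, y is the line along which they close (so a half turn about z gives the same grasp; the last joint's range is limited). The gripper opens to 85 mm and grips with 20 to 120 N. Pads are 22 mm wide; open, the fingers measure 114 mm over their backs; the gripper's body (76 mm by 85 mm) begins 54 mm behind the grasp point. The pads swing forward as they close: fully open they stand 13 mm farther back than shut.
Start: joints at [1.171, 0.217, 1.613, -0, 1.311, -0.112], TCP at [0.177, 0.599, 0.231] pointing down, gripper open.
Joint ranges: [-2.75, 2.75], [-0.78, 2.1], [0.31, 2.55], [-1.13, 4.27], [0.13, 2.63], [-2.58, 2.58]. Speed limits (rad/s): [2.79, 2.79, 3.14, 3.14, 3.14, 3.14].

INTERFACE

Orientations are given as [roll, pitch, yaw] about the fixed x, y, z axes, in that order (R = Rz(yaw) Ry(pitch) Rx(roll)).
In Python, from bench import get_state, camera, sign_off gives the robot as it stands. The module is installed in compiled form; this text tells all that it offers.
- The arm moves only by the tool arm_command, never from a script. Its argument "rows" is one flat list of numbers, 6 for each row, row after row: the shift along the tool's x, y, z in cm, then the turn, a rotation vector about the tool's x, y, z in rad. A call has 1 to 8 rows; each row shifts and turns the commanded pose from where the row before left it, along the tool's axes as they then stand; what a row does not reach is not made up. A row lasts 1/12 s, in which the tool goes at most 41.7 mm and 7.16 degrees, less where a joint would pass 70% of its speed; a pose out of reach is approached as far as the arm can. A call with a gripper value outside its range is refused whole. "gripper" is the finger opening in cm, from 0 to 8.54, set as the call begins (left out, the last holds). The fingers move at their own pace and stop on an object; "grip_force" is the grip in N (left out, the last holds). Time passes only in rows, so rows that do not move let the fingers close. It gives the time, the measured TCP pose, the force, the opening and the grip force at its end, in the units of the state.
- get_state(): the state, without advancing time (a new reading comes with each control period).
- camera(name): name is "scene" or "top" or "wrist"; returns a dict with "color" (480x640x3 uint8, red, green, blue), "fx", "fy", "cx", "cy" (pixels), "distortion" ([k1, k2, p1, p2, k3] as OpenCV has them; the pictures are not rectified), "camera_from_world" (4x4, takes a point from world to camera coordinates); the wrist camera has in their place "tool_from_camera" (4x4, takes a point from camera to tool coordinates, whose origin is the TCP and whose axes are the flange's). Camera axes: x right, y down, z forward; pixel columns grow to the right and rows downward; lengths in m; the calibration is good to about 2 mm. A picture is of the moment at which its call begins: read the wrist's pose just before it. There is no depth.
- sign_off(): hands the job in; it is judged then, once.
The state is a dict: "clock": time; "qpos": joint angles; "joint_velocities": joint speeds; "effort": joint torques, N m; "tcp_pos": TCP position; "tcp_rot": TCP orientation; "ft_force": force on the tool from outside, world axes, zero at the start; "torque": the same for the moment, N m; "finger_gap": opening from 0.0 (shut) to 1.0 (fully open); "grip_force": force on a finger pad.
Only numpy, scipy, OpenCV 4.12 (cv2) and the standard library are available. Lean on these libraries where they do the work, as an engineer would, in place of code of your own. Each camera call takes 0.05 s, during which the arm holds its last target. There are 200 camera calls.

TASK

Slide the white storage tub across the cart top into its parking corner, the L of low aluminium angle screwed to the deck, so that it sits square and snug against both legs of the L, long side along the long leg. Keep it flat on the deck all the way (no lifting or tipping), leave the other gear where it is, and let go of the tub.

Things in the scene. Friction and masses are not known exactly. Their poses are not given: they have to be found in the camera images.
- tub: White plastic storage tub with closed flat lid, loose: a box 130 (own x) x 180 (own y) x 83 mm high with flush upright sides, too wide to grasp. A grey push button 26 x 44 mm, 3 mm proud, lies on the lid near the -x edge. 0.4 to 0.85 kg. Origin: centre of the underside; z up. Starts within 0.35 rad of the world axes.
- bay: Parking corner: L of two aluminium strips fixed to the deck, 12 mm thick, 28 high, with a 3 mm flange 30 wide outside. Origin: on the deck, at the centre of the tub's underside when the tub (x along x, y along y) touches both strips. Long strip: inner face at x = +65 mm, y from -158 to +102. Short strip: inner face at y = +90, x from -115 to +65. Open towards -x (robot) and -y; bare deck inside.
- mask: Teal dive mask without strap, lying glass up, 202 x 100 x 60 mm, loose bystander. Origin: centre of the underside; long axis own x.
- carabiner: Aluminium carabiner lying flat, 110 x 60 x 10 mm, loose bystander. Origin: centre of the underside.
- mouthpiece: Smoky grey silicone mouthpiece, 52 x 62 x 28 mm, loose bystander. Origin: centre of the underside.
- bottle: Amber glass spray bottle with black head, 60 mm diameter, 170 mm tall, standing loose bystander. Origin: centre of the underside.
Things that resemble listed ones, but are neither listed nor needed, are in the scene too. Leave any green look-alike of the tub alone.

How it is judged:
By the outcome, as a careful person would: the job done as asked, in the order asked, and still so for the second after the job is handed in, with the robot touching nothing.
It also fails if it takes over 56 s, if anything falls off the work surface, if the arm or the gripper's body presses on something with over 40 N, if the wrist force passes 120 N, or if a joint passes its speed limit or range.

## Working session

There is one attempt and no reset: what is moved stays moved. The work goes in short steps, Python scripts to look and compute and a tool call to move; the robot and the scene stay as the last step left them, time stands still between calls to the robot, and variables do not carry over. Pictures are saved under pics/ and viewed, at most 13 in all, crops included, and the job is handed in when it is done.

Besides the shell and the picture viewer there is one more tool, called after "Emit:" as a command line: name --argument value ..., lists and objects as JSON in quotes. arm_command: Moves the arm, as the interface text tells. Its arguments: {"type":"object","properties":{"rows":{"type":"array"},"gripper":{"type":"number"},"grip_force":{"type":"number"}},"required":["rows"]}

```bash
mkdir -p pics
cat > h.py <<'E'
import numpy as np, cv2
from bench import get_state, camera
def snap(n,f):
    c=camera(n); cv2.imwrite('pics/'+f,c['color'][:,:,::-1]); np.save('pics/'+f+'.npy',c,allow_pickle=True); return c
def load(f): return np.load('pics/'+f+'.npy',allow_pickle=True).item()
def KD(c): return np.array([[c['fx'],0,c['cx']],[0,c['fy'],c['cy']],[0,0,1.]]),np.array(c['distortion'],float)
def p2w(c,px,z):
    K,D=KD(c); u=cv2.undistortPoints(np.array(px,float).reshape(-1,1,2),K,D)[:,0]
    T=np.linalg.inv(np.array(c['camera_from_world'])); d=np.c_[u,np.ones(len(u))]@T[:3,:3].T; o=T[:3,3]
    return o+d*((np.asarray(z)-o[2])/d[:,2])[:,None]
def w2p(c,P):
    K,D=KD(c); T=np.array(c['camera_from_world']); return cv2.projectPoints(np.array(P,float).reshape(-1,1,3),cv2.Rodrigues(T[:3,:3])[0],T[:3,3],K,D)[0][:,0]
E
python3 - <<'E'
from h import *
snap('top','top0.png'); snap('scene','scene0.png'); s=get_state(); print({k:np.round(v,3) for k,v in s.items()})
E
```

```text
{'clock': np.float64(0.1), 'qpos': array([ 1.171,  0.218,  1.615, -0.   ,  1.311, -0.112]), 'joint_velocities': array([ 0.001, -0.001, -0.004,  0.   ,  0.002,  0.001]), 'effort': array([-2.0000e-03, -3.9808e+01, -3.0497e+01, -0.0000e+00,  4.0000e-03,
       -0.0000e+00]), 'tcp_pos': array([0.177, 0.599, 0.23 ]), 'tcp_rot': array([-3.139, -0.   ,  2.854]), 'ft_force': array([ 0.223,  0.102, -0.019]), 'torque': array([ 0.01 , -0.013, -0.008]), 'grip_force': np.float64(0.0), 'finger_gap': np.float64(1.0)}
```

View pics/top0.png

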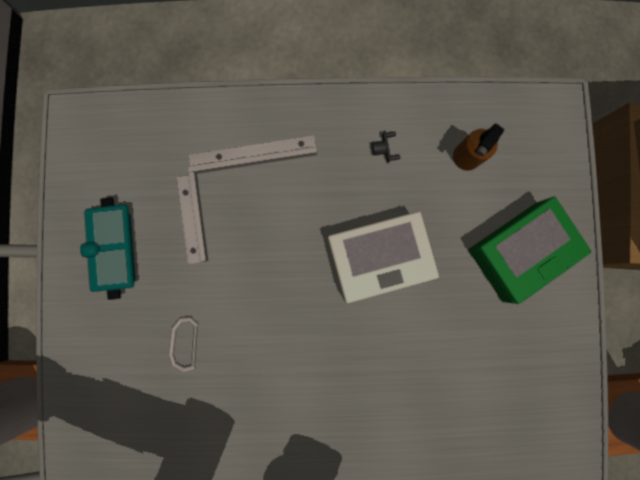

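View pics/scene0.png

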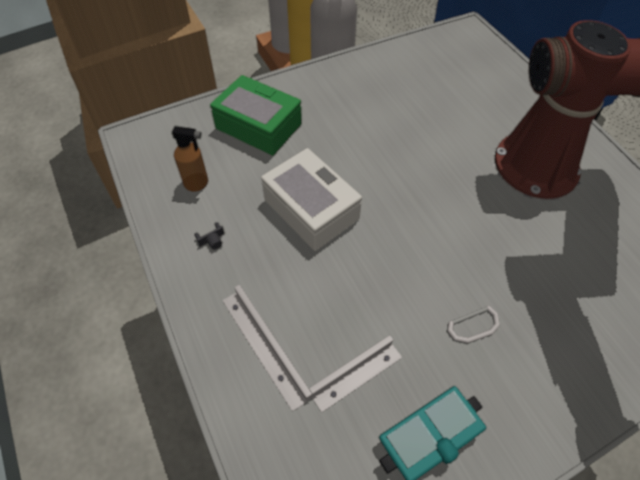

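Tub candidates are the white tub at (384,257) and the green look-alike at (530,250). I choose the white one, whose grey button is at (390,279). The bay's L has its corner near (195,172) and opens toward -x and -y. I'll check both in enlarged crops.

Run:
```python
import cv2,numpy as np
i=cv2.imread('pics/top0.png')
cv2.imwrite('pics/c1.png',cv2.resize(i[125:275,170:330],None,fx=5,fy=5,interpolation=cv2.INTER_CUBIC)[:600 if 0 else 750][:, :800][:750])
a=cv2.resize(i[125:270,170:325],None,fx=4,fy=4,interpolation=cv2.INTER_CUBIC); cv2.imwrite('pics/c1.png',a)
b=cv2.resize(i[200:310,320:450],None,fx=5,fy=5,interpolation=cv2.INTER_CUBIC); cv2.imwrite('pics/c2.png',b)
```

```text
(no output)
```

View pics/c1.png

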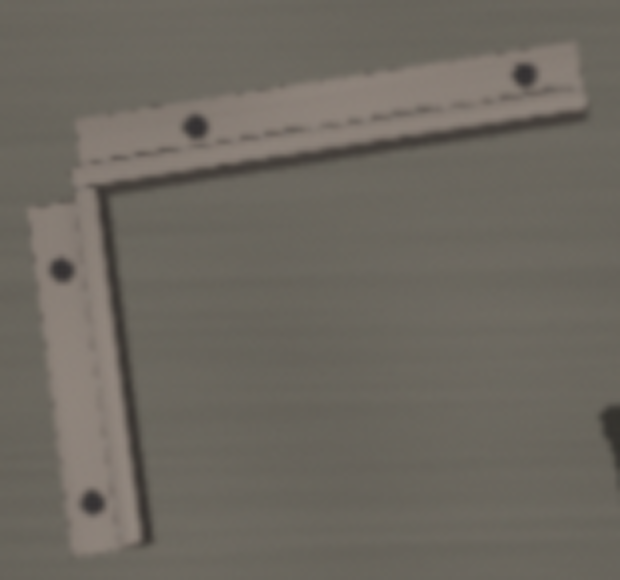

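View pics/c2.png

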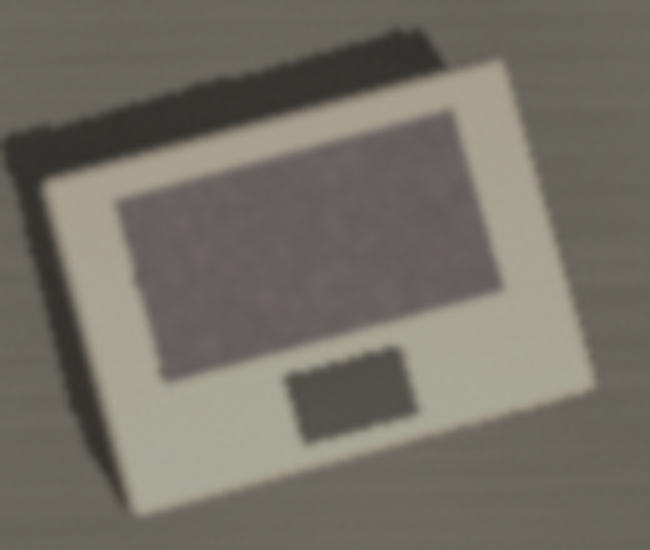

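c1 shows the L. The inner top edge runs from the corner (102,186) to (586,109) along the long strip, and to (145,540) along the short strip. c2 shows the white tub with its button toward the robot, and lid corners at (43,182), (503,62), (595,387) and (137,517).

```bash
cat > loc.py <<'E'
from h import *
c=load('top0.png')
f=lambda p,s,o:(np.array(p,float)+.5)/s-.5+np.array(o)
L=p2w(c,f([(102,186),(586,109),(145,540)],4,(170,125)),.028)
T=p2w(c,f([(43,182),(503,62),(595,387),(137,517)],5,(320,200)),.083)
a1=L[1]-L[0];a2=L[2]-L[0]
print('len',np.linalg.norm(a1),np.linalg.norm(a2))
y1=np.arctan2(-a1[1],-a1[0])-np.pi/2; y2=np.arctan2(-a2[1],-a2[0]); print(L.round(4),'yaw',y1,y2)
by=(y1*.6+y2*.4); R=lambda t:np.array([[np.cos(t),-np.sin(t)],[np.sin(t),np.cos(t)]])
bc=L[0,:2]-R(by)@[.065,.09]; print('bay',bc,by)
print(T.round(4),[np.linalg.norm(T[i]-T[i-1]).round(4) for i in range(4)])
e=(T[0]-T[1])+(T[3]-T[2]); ty=np.arctan2(e[1],e[0])-np.pi/2; tc=T.mean(0)[:2]; print('tub',tc,ty,'in bay frame',R(by).T@(tc-bc))
print('carab',p2w(c,[(172,345),(198,345),(185,318),(185,371)],.005).round(3),'mouth',p2w(c,[(372,148),(397,158),(390,132)],.014).round(3),'bottle',p2w(c,[(466,160)],0.0).round(3),'mask',p2w(c,[(134,290),(134,205)],.03).round(3),'table',p2w(c,[(47,95),(587,82)],0).round(3))
E
python3 loc.py
```

```text
len 0.24379671952853013 0.1777869650410464
[[0.7297 0.2424 0.028 ]
 [0.7625 0.0008 0.028 ]
 [0.5532 0.2209 0.028 ]] yaw 0.13514253087061956 0.12124455991529082
bay [0.67686039 0.144774  ] 0.12958334248848807
[[ 0.5896 -0.0181  0.083 ]
 [ 0.6307 -0.1898  0.083 ]
 [ 0.5097 -0.2194  0.083 ]
 [ 0.4664 -0.0495  0.083 ]] [np.float64(0.1272), np.float64(0.1765), np.float64(0.1246), np.float64(0.1753)]
tub [ 0.54909529 -0.11920411] 0.2419976481864543 in bay frame [-0.16080541 -0.24525494]
carab [[0.385 0.296 0.005]
 [0.385 0.244 0.005]
 [0.439 0.269 0.005]
 [0.333 0.271 0.005]] mouth [[ 0.772 -0.112  0.014]
 [ 0.751 -0.162  0.014]
 [ 0.805 -0.15   0.014]] bottle [[ 0.748 -0.307  0.   ]] mask [[0.496 0.364 0.03 ]
 [0.664 0.365 0.03 ]] table [[ 0.915  0.578 -0.   ]
 [ 0.919 -0.588  0.   ]]
```

```bash
cat > plan.py <<'E'
from h import *
from scipy.spatial.transform import Rotation as Ro
B=np.array([.6769,.1448]); BY=.1296
def Rb(t):return np.array([[np.cos(t),-np.sin(t)],[np.sin(t),np.cos(t)]])
def plan(bx,by,z):
    "shift (cm, current tool axes) to a bay-frame target"
    s=get_state(); w=np.r_[B+Rb(BY)@[bx,by],z]; R=Ro.from_euler('xyz',s['tcp_rot']).as_matrix()
    print('t',s['clock'],'tcp',s['tcp_pos'].round(4),'bay',(Rb(BY).T@(s['tcp_pos'][:2]-B)).round(4),'rot',s['tcp_rot'].round(3),'target',w.round(3),'shift cm',(R.T@(w-s['tcp_pos'])*100).round(2),'F',s['ft_force'].round(1))
E
python3 - <<'E'
from plan import *
c=load('top0.png'); g=p2w(c,[(475,250),(517,300),(555,200),(589,243)],.083)
print(g.round(3),(( g[:,:2]-B)@Rb(BY)).round(3)); m=p2w(c,[(372,148),(397,158),(390,132),(466,160)],.02); print(((m[:,:2]-B)@Rb(BY)).round(3))
plan(-.157,-.375,.2)
# shift after turning to yaw 1.70
s=get_state();w=np.r_[B+Rb(BY)@[-.157,-.375],.15];print((Ro.from_euler('xyz',[np.pi,0,1.70]).as_matrix().T@(w-s['tcp_pos'])*100).round(2))
E
```

```text
[[ 0.558 -0.29   0.083]
 [ 0.463 -0.366  0.083]
 [ 0.649 -0.451  0.083]
 [ 0.566 -0.514  0.083]] [[-0.174 -0.416]
 [-0.278 -0.479]
 [-0.104 -0.587]
 [-0.195 -0.639]]
[[ 0.06  -0.266]
 [ 0.032 -0.313]
 [ 0.087 -0.308]
 [ 0.008 -0.451]]
t 0.1 tcp [0.1771 0.5986 0.2301] bay [-0.437   0.5146] rot [-3.139 -0.     2.854] target [ 0.57  -0.247  0.2  ] shift cm [-61.66 -69.97   3.15] F [ 0.2  0.1 -0. ]
[-88.95  28.03   8.01]
```

Emit:
arm_command --rows '[0,0,0,0,0,0.12,0,0,0,0,0,0.12,0,0,0,0,0,0.12,0,0,0,0,0,0.12,0,0,0,0,0,0.12,0,0,0,0,0,0.12,0,0,0,0,0,0.12,0,0,0,0,0,0.12]' --gripper 8.5

```text
clock: 0.77
tcp_pos: [0.1772, 0.5988, 0.2305]
tcp_rot: [-3.141, 0.001, 1.888]
ft_force: [0.3, 0.8, 0.1]
finger_gap: 0.992
grip_force: 0.0
```

Emit:
arm_command --rows '[0,0,0,0,0,0.1,0,0,0,0,0,0.09,-3.87,1.22,0,0,0,0,-3.87,1.22,0,0,0,0,-3.87,1.22,0,0,0,0,-3.87,1.22,0,0,0,0,-3.87,1.22,0,0,0,0,-3.87,1.22,0,0,0,0]'

```text
clock: 1.43
tcp_pos: [0.2808, 0.3769, 0.2307]
tcp_rot: [-3.141, 0.001, 1.705]
ft_force: [1.0, 0.0, 0.4]
finger_gap: 0.993
grip_force: 0.0
```

Emit:
arm_command --rows '[-3.87,1.22,0,0,0,0,-3.87,1.22,0,0,0,0,-3.87,1.22,0,0,0,0,-3.87,1.22,0,0,0,0,-3.87,1.22,0,0,0,0,-3.87,1.22,0,0,0,0,-3.87,1.22,0,0,0,0,-3.87,1.22,0,0,0,0]'

```text
clock: 2.1
tcp_pos: [0.4186, 0.083, 0.2311]
tcp_rot: [3.141, -0.0, 1.704]
ft_force: [0.8, 1.7, -0.7]
finger_gap: 0.996
grip_force: 0.0
```

Emit:
arm_command --rows '[-3.87,1.22,0,0,0,0,-3.87,1.22,0,0,0,0,-3.87,1.22,0,0,0,0,-3.87,1.22,0,0,0,0,-3.87,1.22,0,0,0,0,-3.87,1.22,0,0,0,0,-3.87,1.22,0,0,0,0,-3.87,1.22,0,0,0,0]'

```text
clock: 2.77
tcp_pos: [0.5564, -0.2109, 0.2306]
tcp_rot: [-3.141, -0.001, 1.703]
ft_force: [1.3, 0.7, 0.0]
finger_gap: 0.998
grip_force: 0.0
```

```bash
python3 -c "
from plan import *
plan(-.157,-.375,.15)"
```

```text
t 2.7667 tcp [ 0.5564 -0.2109  0.2306] bay [-0.1654 -0.3371] rot [-3.141e+00 -1.000e-03  1.703e+00] target [ 0.57  -0.247  0.15 ] shift cm [-3.8   0.84  8.05] F [1.3 0.7 0. ]
```

Emit:
arm_command --rows '[-1.5,0.4,3,0,0,0,0,0,3,0,0,0,0,0,0,0,0,0,0,0,0,0,0,0]'

```text
clock: 3.1
tcp_pos: [0.5599, -0.2222, 0.1682]
tcp_rot: [-3.136, -0.005, 1.703]
ft_force: [-0.7, 0.2, 0.3]
finger_gap: 0.995
grip_force: 0.0
```

```bash
python3 -c "
from plan import *
plan(-.157,-.375,.025)
snap('top','top1.png')"
```

```text
t 3.1 tcp [ 0.5599 -0.2222  0.1682] bay [-0.1634 -0.3488] rot [-3.136 -0.005  1.703] target [ 0.57  -0.247  0.025] shift cm [-2.69  0.72 14.31] F [-0.7  0.2  0.3]
```

View pics/top1.png

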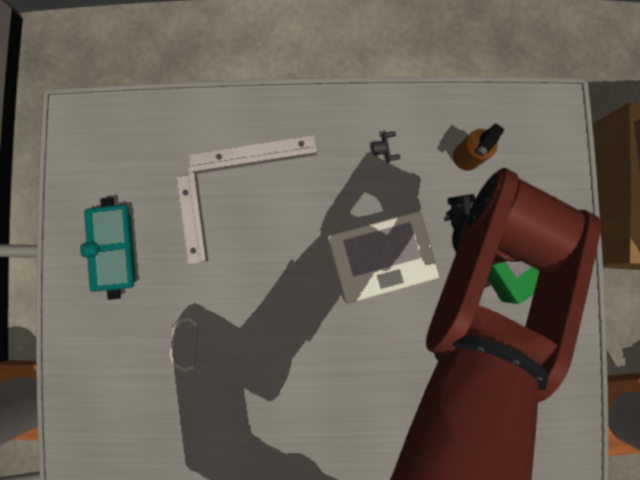

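The top view shows the scene unchanged, with the arm over the gap between the white tub (384,257) and the green one. I'll descend into that gap.

Emit:
arm_command --rows '[-2.7,0.7,0,0,0,0,0,0,3,0,0,0,0,0,3,0,0,0,0,0,2,0,0,0,0,0,0,0,0,0]'

```text
clock: 3.57
tcp_pos: [0.5705, -0.247, 0.0886]
tcp_rot: [-3.137, -0.004, 1.705]
ft_force: [-1.6, 0.6, -0.9]
finger_gap: 0.996
grip_force: 0.0
```

```bash
python3 -c "
from plan import *
plan(-.157,-.375,.025)
snap('wrist','w1.png')"
```

```text
t 3.5667 tcp [ 0.5705 -0.247   0.0886] bay [-0.1561 -0.3748] rot [-3.137 -0.004  1.705] target [ 0.57  -0.247  0.025] shift cm [-0.05 -0.06  6.36] F [-1.6  0.6 -0.9]
```

View pics/w1.png

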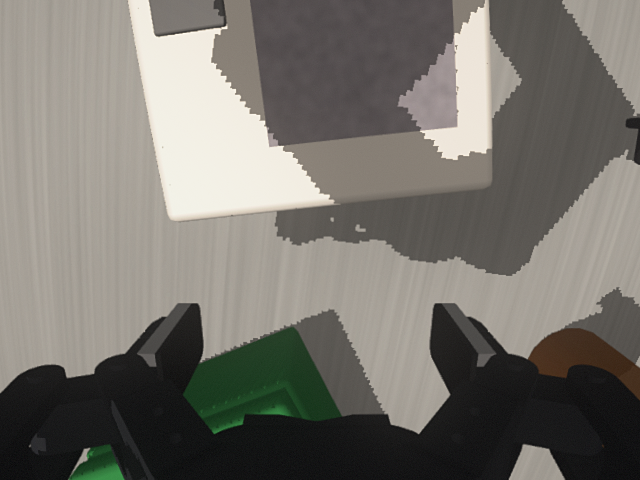

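The wrist view shows the tub's -y edge from (172,218) to (490,187), square ahead of the two fingertips at (190,305) and (445,305). The green corner (295,325) is behind the fingers. I'll descend with a small forward shift, then push.

Emit:
arm_command --rows '[0.8,0,2.2,0,0,0,0,0,2.2,0,0,0,0,0,1.9,0,0,0,0,0,0,0,0,0,0,0,0,0,0,0]'

```text
clock: 4.03
tcp_pos: [0.5729, -0.2413, 0.0303]
tcp_rot: [3.14, 0.001, 1.705]
ft_force: [0.4, 0.5, 0.5]
finger_gap: 0.996
grip_force: 0.0
```

Emit:
arm_command --rows '[0.6,0,0,0,0,0,0.6,0,0,0,0,0,0.6,0,0,0,0,0,0.6,0,0,0,0,0,0.6,0,0,0,0,0,0.6,0,0,0,0,0,0.6,0,0,0,0,0,0.6,0,0,0,0,0]'

```text
clock: 4.7
tcp_pos: [0.5652, -0.1932, 0.0283]
tcp_rot: [3.142, 0.0, 1.704]
ft_force: [0.5, -3.6, 1.2]
finger_gap: 0.998
grip_force: 0.0
```

```bash
python3 -c "
from plan import *
plan(-.157,-.145,.025)
snap('wrist','w2.png')"
```

```text
t 4.7 tcp [ 0.5652 -0.1932  0.0283] bay [-0.1544 -0.3207] rot [3.142 0.    1.704] target [ 0.54  -0.019  0.025] shift cm [17.57 -0.2   0.32] F [ 0.5 -3.6  1.2]
```

Emit:
arm_command --rows '[0.9,0,0,0,0,0,0.9,0,0,0,0,0,0.9,0,0,0,0,0,0.9,0,0,0,0,0,0.9,0,0,0,0,0,0.9,0,0,0,0,0,0.9,0,0,0,0,0,0.9,0,0,0,0,0]'

```text
clock: 5.42
tcp_pos: [0.5555, -0.1212, 0.0282]
tcp_rot: [-3.141, -0.0, 1.704]
ft_force: [0.4, -3.6, 0.5]
finger_gap: 0.997
grip_force: 0.0
```

Emit:
arm_command --rows '[0.9,0,0,0,0,0,0.9,0,0,0,0,0,0.9,0,0,0,0,0,0.9,0,0,0,0,0,0.9,0,0,0,0,0,0.9,0,0,0,0,0,0.5,0,0,0,0,0,0.3,0,0,0,0,0]'

```text
clock: 6.08
tcp_pos: [0.5472, -0.0599, 0.0282]
tcp_rot: [-3.141, -0.0, 1.705]
ft_force: [0.2, -2.5, -1.1]
finger_gap: 0.995
grip_force: 0.0
```

```bash
python3 -c "
from plan import *
plan(-.157,-.145,.025)
snap('scene','s2.png')"
```

```text
t 6.0833 tcp [ 0.5472 -0.0599  0.0282] bay [-0.155  -0.1862] rot [-3.141 -0.     1.705] target [ 0.54  -0.019  0.025] shift cm [ 4.12 -0.18  0.32] F [ 0.2 -2.5 -1.1]
```

View pics/s2.png

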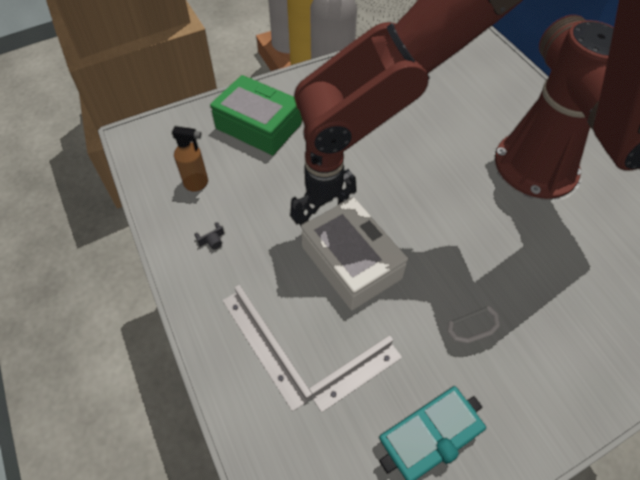

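The scene view shows the tub square with the gripper at (350,255), moving toward the L. The bystanders haven't moved. I'll push on by 5.5 cm.

Emit:
arm_command --rows '[0.9,0,0,0,0,0,0.9,0,0,0,0,0,0.9,0,0,0,0,0,0.9,0,0,0,0,0,0.9,0,0,0,0,0,0.6,0,0,0,0,0,0.4,0,0,0,0,0,0,0,0,0,0,0]'

```text
clock: 6.8
tcp_pos: [0.5398, -0.0048, 0.0281]
tcp_rot: [-3.141, -0.001, 1.704]
ft_force: [0.6, 0.0, -0.8]
finger_gap: 0.996
grip_force: 0.0
```

Emit:
arm_command --rows '[-1.5,0,0,0,0,0,-1.5,0,0,0,0,0,-1,0,-3,0,0,0,0,0,-4,0,0,0,0,0,-4,0,0,0,0,0,-4,0,0,0.1,0,0,0,0,0,0.12,0,0,0,0,0,0.12]'

```text
clock: 7.47
tcp_pos: [0.5482, -0.0459, 0.1826]
tcp_rot: [3.134, -0.002, 1.358]
ft_force: [0.8, -0.2, 0.4]
finger_gap: 0.996
grip_force: 0.0
```

```bash
python3 -c "
from plan import *
plan(-.157,-.145,.025)
snap('scene','s3.png'); snap('top','t3.png')
im=cv2.imread('pics/t3.png')[110:320,160:440]; cv2.imwrite('pics/t3c.png',cv2.resize(im,None,fx=2.85,fy=2.85,interpolation=cv2.INTER_CUBIC))"
```

```text
t 7.4667 tcp [ 0.5482 -0.0459  0.1826] bay [-0.1522 -0.1724] rot [ 3.134e+00 -2.000e-03  1.358e+00] target [ 0.54  -0.019  0.025] shift cm [ 2.4  -1.49 15.76] F [ 0.8 -0.2  0.4]
```

View pics/t3c.png

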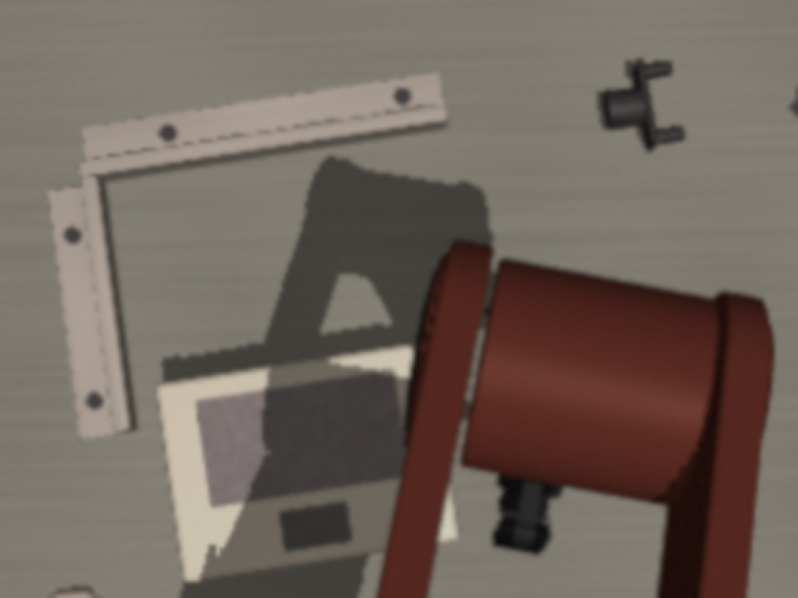

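The crop shows the tub square to the L, with its left lid corners at (160,383) and (187,582). Next I'll turn the gripper to push along bay +x.

Emit:
arm_command --rows '[0,0,0,0,0,0.12,0,0,0,0,0,0.12,0,0,0,0,0,0.12,0,0,0,0,0,0.12,0,0,0,0,0,0.12,0,0,0,0,0,0.12,0,0,0,0,0,0.12,0,0,0,0,0,0.12]'

```text
clock: 8.23
tcp_pos: [0.5445, -0.0453, 0.1768]
tcp_rot: [-3.139, 0.002, 0.401]
ft_force: [-0.9, -0.1, -0.6]
finger_gap: 0.993
grip_force: 0.0
```

Emit:
arm_command --rows '[0,0,0,0,0,0.12,0,0,0,0,0,0.12,0,0,0,0,0,0,0,0,0,0,0,0]'

```text
clock: 8.57
tcp_pos: [0.5448, -0.0455, 0.1772]
tcp_rot: [-3.14, 0.002, 0.169]
ft_force: [-0.4, 0.3, -0.7]
finger_gap: 0.996
grip_force: 0.0
```

```bash
python3 -c "
from plan import *
c=load('t3.png'); p=p2w(c,(np.array([(160,383),(187,582),(457,538)])+.5)/2.85-.5+[160,110],.083); q=(p[:,:2]-B)@Rb(BY); print(q.round(4))
plan(-.27,-.03,.1)"
```

```text
[[-0.0911  0.0569]
 [-0.2204  0.0572]
 [-0.2183 -0.1182]]
t 8.5667 tcp [ 0.5448 -0.0455  0.1772] bay [-0.1556 -0.1716] rot [-3.14e+00  2.00e-03  1.69e-01] target [0.413 0.08  0.1  ] shift cm [-10.86 -14.59   7.76] F [-0.4  0.3 -0.7]
```

Emit:
arm_command --rows '[0,0,0,0,0,0.04,-3.8,0,0,0,0,0,-3.8,0,0,0,0,0,-3.8,-2,0,0,0,0,0,-3.5,0,0,0,0,0,-3.5,0,0,0,0,0,-3.5,0,0,0,0,0,-1.7,0,0,0,0]'

```text
clock: 9.23
tcp_pos: [0.4146, 0.0832, 0.178]
tcp_rot: [-3.14, 0.001, 0.13]
ft_force: [0.2, -0.5, 0.5]
finger_gap: 0.992
grip_force: 0.0
```

Emit:
arm_command --rows '[0,0,3.5,0,0,0,0,0,3.5,0,0,0,0,0,0,0,0,0]'

```text
clock: 9.48
tcp_pos: [0.4097, 0.0809, 0.1021]
tcp_rot: [-3.14, 0.014, 0.129]
ft_force: [-2.7, -0.1, -0.7]
finger_gap: 0.994
grip_force: 0.0
```

```bash
python3 -c "
from plan import *
plan(-.265,-.03,.027)"
```

```text
t 9.4833 tcp [0.4097 0.0809 0.1021] bay [-0.2732 -0.0289] rot [-3.14   0.014  0.129] target [0.418 0.081 0.027] shift cm [0.92 0.13 7.5 ] F [-2.7 -0.1 -0.7]
```

Emit:
arm_command --rows '[0,0,2.5,0,0,0,0,0,2.5,0,0,0,0,0,2.5,0,0,0,0,0,0,0,0,0,1,0,0,0,0,0,1,0,0,0,0,0,1,0,0,0,0,0,0.5,0,0,0,0,0]'

```text
clock: 10.15
tcp_pos: [0.4539, 0.0849, 0.0357]
tcp_rot: [3.141, -0.003, 0.124]
ft_force: [-5.9, -1.1, 5.5]
finger_gap: 0.996
grip_force: 3.0
```

Emit:
arm_command --rows '[0.6,0,0,0,0,0,0.6,0,0,0,0,0,0.8,0,0,0,0,0,0.9,0,0,0,0,0,0.9,0,0,0,0,0,0.9,0,0,0,0,0,0.9,0,0,0,0,0,0.9,0,0,0,0,0]'

```text
clock: 10.82
tcp_pos: [0.5154, 0.0929, 0.0338]
tcp_rot: [-3.142, 0.002, 0.124]
ft_force: [-6.5, -0.6, 5.0]
finger_gap: 0.995
grip_force: 3.0
```

```bash
python3 -c "
from plan import *
plan(-.09,-.03,.027)"
```

```text
t 10.8167 tcp [0.5154 0.0929 0.0338] bay [-0.1668 -0.0306] rot [-3.142e+00  2.000e-03  1.240e-01] target [0.592 0.103 0.027] shift cm [ 7.69 -0.1   0.66] F [-6.5 -0.6  5. ]
```

The upward force of about 5 N and the z reading 7 mm high are unexpected. I'll look.

```bash
python3 -c "
from plan import *
snap('wrist','w4.png'); snap('scene','s4.png')
a=cv2.imread('pics/w4.png'); b=cv2.imread('pics/s4.png')[180:420,230:550]
cv2.imwrite('pics/m4.png',np.hstack([cv2.resize(a,(400,300)),cv2.resize(b,(400,300))]))"
```

```text
(no output)
```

View pics/m4.png

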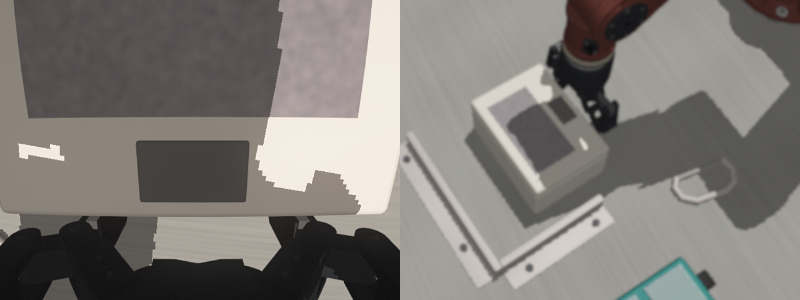

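Left (wrist): the fingers are behind the -x face, below the lid edge, and the button is clear. Right (scene): the tub is flat, square and heading for the L. The Fz is probably friction left over from descending while already touching. I'll back off briefly and re-engage.

Emit:
arm_command --rows '[-1,0,0,0,0,0,-0.5,0,0,0,0,0,0,0,0,0,0,0,0,0,0,0,0,0]'

```text
clock: 11.25
tcp_pos: [0.4998, 0.0909, 0.0333]
tcp_rot: [-3.142, -0.0, 0.124]
ft_force: [0.4, 0.1, 0.3]
finger_gap: 0.998
grip_force: 0.0
```

```bash
python3 -c "
from plan import *
plan(-.095,-.03,.028)"
```

```text
t 11.25 tcp [0.4998 0.0909 0.0333] bay [-0.1826 -0.0306] rot [-3.142 -0.     0.124] target [0.587 0.103 0.028] shift cm [ 8.76 -0.11  0.53] F [0.4 0.1 0.3]
```

Emit:
arm_command --rows '[0,0,0.5,0,0,-0.006,0,0,0,0,0,0,0.7,0,0,0,0,0,0.8,0,0,0,0,0,0.8,0,0,0,0,0,0.8,0,0,0,0,0,0.9,0,0,0,0,0,0.9,0,0,0,0,0]'

```text
clock: 11.92
tcp_pos: [0.5494, 0.0974, 0.0278]
tcp_rot: [-3.141, 0.001, 0.13]
ft_force: [-1.9, -1.0, -0.6]
finger_gap: 0.995
grip_force: 0.0
```

Emit:
arm_command --rows '[0.9,0,0,0,0,0,0.9,0,0,0,0,0,0.9,0,0,0,0,0,0.6,0,0,0,0,0,0.4,0,0,0,0,0,0,0,0,0,0,0]'

```text
clock: 12.42
tcp_pos: [0.5875, 0.1022, 0.0287]
tcp_rot: [3.141, -0.002, 0.13]
ft_force: [0.1, -0.1, 0.7]
finger_gap: 1.001
grip_force: 0.0
```

```bash
python3 -c "
from plan import *
plan(-.076,-.03,.028)"
```

```text
t 12.4167 tcp [0.5875 0.1022 0.0287] bay [-0.0941 -0.0307] rot [ 3.141e+00 -2.000e-03  1.300e-01] target [0.605 0.105 0.028] shift cm [ 1.81 -0.07  0.08] F [ 0.1 -0.1  0.7]
```

Emit:
arm_command --rows '[0.2,0,0,0,0,0,0.2,0,0,0,0,0,0.2,0,0,0,0,0,0.2,0,0,0,0,0,0.2,0,0,0,0,0,0.2,0,0,0,0,0,0.15,0,0,0,0,0,0.1,0,0,0,0,0]'

```text
clock: 13.08
tcp_pos: [0.6004, 0.104, 0.0283]
tcp_rot: [-3.142, -0.0, 0.13]
ft_force: [-4.6, -0.3, 1.8]
finger_gap: 0.997
grip_force: 0.0
```

Emit:
arm_command --rows '[0.1,0,0,0,0,0,0.1,0,0,0,0,0,0.1,0,0,0,0,0,0.1,0,0,0,0,0]'

```text
clock: 13.42
tcp_pos: [0.6042, 0.1044, 0.0283]
tcp_rot: [3.142, 0.0, 0.13]
ft_force: [-3.2, -1.1, 1.7]
finger_gap: 0.993
grip_force: 0.0
```

Emit:
arm_command --rows '[0.1,0,0,0,0,0,0.1,0,0,0,0,0,0.1,0,0,0,0,0]'

```text
clock: 13.67
tcp_pos: [0.6044, 0.1045, 0.0275]
tcp_rot: [-3.142, 0.007, 0.13]
ft_force: [-11.2, -3.2, 7.1]
finger_gap: 0.992
grip_force: 0.0
```

Emit:
arm_command --rows '[0.1,0,0,0,0,0,0.1,0,0,0,0,0,0.1,0,0,0,0,0]'

```text
clock: 13.92
tcp_pos: [0.6041, 0.1045, 0.0276]
tcp_rot: [3.142, 0.015, 0.13]
ft_force: [-21.1, -3.7, 15.1]
finger_gap: 1.001
grip_force: 0.0
```

Contact with the long leg is confirmed: the TCP stopped and the force rose to 21 N. I'll back off and move round to the -y side.

Emit:
arm_command --rows '[-0.6,0,0,0,0,0,-1.2,0,0,0,0,0,-1.5,0,0,0,0,0,0,0,-4,0,0,0,0,0,-4,0,0,0,0,0,-4,0,0,0,0,0,-4,0,0,-0.12,0,0,0,0,0,-0.12]'

```text
clock: 14.58
tcp_pos: [0.5859, 0.1016, 0.2005]
tcp_rot: [3.134, -0.023, 0.376]
ft_force: [2.4, 0.6, 2.2]
finger_gap: 0.996
grip_force: 0.0
```

Emit:
arm_command --rows '[0,0,0,0,0,-0.12,0,0,0,0,0,-0.12,0,0,0,0,0,-0.12,0,0,0,0,0,-0.12,0,0,0,0,0,-0.12,0,0,0,0,0,-0.12,0,0,0,0,0,-0.12,0,0,0,0,0,-0.12]'

```text
clock: 15.25
tcp_pos: [0.5794, 0.1011, 0.1893]
tcp_rot: [3.136, -0.002, 1.336]
ft_force: [0.8, -0.4, -0.9]
finger_gap: 0.99
grip_force: 0.0
```

Emit:
arm_command --rows '[0,0,0,0,0,-0.12,0,0,0,0,0,-0.12,0,0,0,0,0,-0.12,0,0,0,0,0,0]'

```text
clock: 15.58
tcp_pos: [0.5792, 0.1011, 0.1892]
tcp_rot: [3.137, 0.0, 1.692]
ft_force: [-0.1, -0.4, 0.5]
finger_gap: 0.993
grip_force: 0.0
```

```bash
python3 -c "
from plan import *
plan(-.006,-.178,.11)"
```

```text
t 15.5833 tcp [0.5792 0.1011 0.1892] bay [-0.1026 -0.0307] rot [3.137 0.    1.692] target [ 0.694 -0.032  0.11 ] shift cm [-14.64   9.75   7.97] F [-0.1 -0.4  0.5]
```

Emit:
arm_command --rows '[-3,2,0,0,0,-0.008,-3,2,0,0,0,0,-3,2,0,0,0,0,-3,2,0,0,0,0,-2.6,1.8,0,0,0,0,0,0,3.5,0,0,0,0,0,3.5,0,0,0,0,0,0,0,0,0]'

```text
clock: 16.25
tcp_pos: [0.6884, -0.0319, 0.1099]
tcp_rot: [-3.13, -0.003, 1.693]
ft_force: [-3.4, 0.0, -2.0]
finger_gap: 0.997
grip_force: 0.0
```

```bash
python3 -c "
from plan import *
plan(-.006,-.178,.035)
snap('wrist','w5.png'); snap('scene','s5.png')
a=cv2.imread('pics/w5.png'); b=cv2.imread('pics/s5.png')[180:420,200:520]
cv2.imwrite('pics/m5.png',np.hstack([cv2.resize(a,(400,300)),cv2.resize(b,(400,300))]))"
```

```text
t 16.25 tcp [ 0.6884 -0.0319  0.1099] bay [-0.0114 -0.1767] rot [-3.130e+00 -3.000e-03  1.693e+00] target [ 0.694 -0.032  0.035] shift cm [-0.15  0.63  7.49] F [-3.4  0.  -2. ]
```

View pics/m5.png

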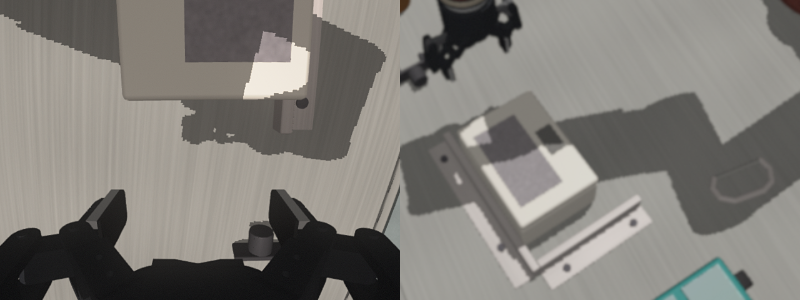

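Left: the tub's -y face (125–310, 98) is ahead of the fingers, and the mouthpiece (260,243) is behind with clearance. Right: the tub is alongside the long leg with a gap to the short one. I'll descend and push.

Emit:
arm_command --rows '[0,0.4,2.5,0,0,-0.007,0,0,2.5,0,0,0,0,0,2.2,0,0,0,0,0,0,0,0,0,0,0,0,0,0,0]'

```text
clock: 16.77
tcp_pos: [0.6974, -0.0307, 0.0477]
tcp_rot: [3.14, 0.0, 1.705]
ft_force: [-0.0, -0.6, 0.9]
finger_gap: 0.998
grip_force: 0.0
```

```bash
python3 -c "
from plan import *
plan(-.006,-.11,.035)"
```

```text
t 16.7667 tcp [ 0.6974 -0.0307  0.0477] bay [-0.0024 -0.1767] rot [3.14  0.    1.705] target [0.685 0.035 0.035] shift cm [ 6.67 -0.34  1.26] F [-0.  -0.6  0.9]
```

Emit:
arm_command --rows '[0,-0.3,1,0,0,0.004,1,0,0,0,0,0,1,0,0,0,0,0,1,0,0,0,0,0,0.8,0,0,0,0,0,0.5,0,0,0,0,0,0.4,0,0,0,0,0,0.4,0,0,0,0,0]'

```text
clock: 17.43
tcp_pos: [0.6876, 0.0184, 0.0368]
tcp_rot: [3.141, 0.003, 1.702]
ft_force: [-0.1, -4.9, 0.9]
finger_gap: 0.993
grip_force: 2.3
```

Emit:
arm_command --rows '[0.4,0,0,0,0,0,0.4,0,0,0,0,0,0.3,0,0,0,0,0,0.2,0,0,0,0,0,0.2,0,0,0,0,0,0.2,0,0,0,0,0]'

```text
clock: 17.93
tcp_pos: [0.6853, 0.0342, 0.0368]
tcp_rot: [-3.142, 0.002, 1.701]
ft_force: [-1.4, -5.2, 2.7]
finger_gap: 0.996
grip_force: 2.7
```

```bash
python3 -c "
from plan import *
plan(-.006,-.101,.035)"
```

```text
t 17.9333 tcp [0.6853 0.0342 0.0368] bay [-0.006  -0.1107] rot [-3.142e+00  2.000e-03  1.701e+00] target [0.684 0.044 0.035] shift cm [ 0.97 -0.    0.18] F [-1.4 -5.2  2.7]
```

Emit:
arm_command --rows '[0.15,0,0,0,0,0,0.15,0,0,0,0,0,0.15,0,0,0,0,0,0.15,0,0,0,0,0,0.1,0,0,0,0,0,0.1,0,0,0,0,0]'

```text
clock: 18.43
tcp_pos: [0.6843, 0.0421, 0.0368]
tcp_rot: [3.142, 0.002, 1.701]
ft_force: [-1.1, -5.6, 1.4]
finger_gap: 0.998
grip_force: 2.7
```

Emit:
arm_command --rows '[0.1,0,0,0,0,0,0.1,0,0,0,0,0,0.1,0,0,0,0,0]'

```text
clock: 18.68
tcp_pos: [0.6839, 0.045, 0.0368]
tcp_rot: [-3.141, 0.003, 1.701]
ft_force: [-0.2, -5.4, 3.0]
finger_gap: 0.997
grip_force: 2.8
```

Emit:
arm_command --rows '[0.1,0,0,0,0,0,0.1,0,0,0,0,0,0.1,0,0,0,0,0]'

```text
clock: 18.93
tcp_pos: [0.6836, 0.0477, 0.0368]
tcp_rot: [3.141, 0.003, 1.701]
ft_force: [-0.4, -8.4, 0.4]
finger_gap: 0.996
grip_force: 3.8
```

Emit:
arm_command --rows '[0.1,0,0,0,0,0,0.1,0,0,0,0,0,0.1,0,0,0,0,0]'

```text
clock: 19.18
tcp_pos: [0.6837, 0.0476, 0.037]
tcp_rot: [3.141, 0.008, 1.702]
ft_force: [0.3, -14.2, 1.0]
finger_gap: 0.995
grip_force: 7.8
```

Emit:
arm_command --rows '[0.1,0,0,0,0,0,0.05,0,0,0,0,0]'

```text
clock: 19.35
tcp_pos: [0.6837, 0.0476, 0.0371]
tcp_rot: [3.141, 0.01, 1.702]
ft_force: [-0.1, -17.7, 1.9]
finger_gap: 0.997
grip_force: 8.9
```

The tub is against the short leg. I'll retreat upward and check, then give a last nudge against the long leg.

Emit:
arm_command --rows '[-0.5,0,0,0,0,0,-1.2,0,0,0,0,0,-1.5,0,0,0,0,0,0,0,-4,0,0,0,0,0,-4,0,0,0,0,0,-4,0,0,0,0,0,-4,0,0,0.12,0,0,0,0,0,0.12]'

```text
clock: 20.02
tcp_pos: [0.6931, 0.0217, 0.2086]
tcp_rot: [3.123, -0.002, 1.455]
ft_force: [0.5, 0.2, 2.4]
finger_gap: 0.994
grip_force: 0.0
```

Emit:
arm_command --rows '[0,0,0,0,0,0.12,0,0,0,0,0,0.12,0,0,0,0,0,0.12,0,0,0,0,0,0.12,0,0,0,0,0,0.12,0,0,0,0,0,0.12,0,0,0,0,0,0.12,0,0,0,0,0,0.12]'

```text
clock: 20.68
tcp_pos: [0.6867, 0.0221, 0.196]
tcp_rot: [-3.141, 0.0, 0.495]
ft_force: [-0.9, 0.1, -0.0]
finger_gap: 0.998
grip_force: 0.0
```

Emit:
arm_command --rows '[0,0,0,0,0,0.12,0,0,0,0,0,0.12,0,0,0,0,0,0.12,0,0,0,0,0,0]'

```text
clock: 21.02
tcp_pos: [0.6867, 0.0221, 0.196]
tcp_rot: [-3.141, 0.0, 0.139]
ft_force: [0.7, 0.2, 0.2]
finger_gap: 0.992
grip_force: 0.0
```

```bash
python3 -c "
from plan import *
plan(-.12,-.01,.11)
snap('top','t6.png')"
```

```text
t 21.0167 tcp [0.6867 0.0221 0.196 ] bay [-0.0061 -0.1229] rot [-3.141  0.     0.139] target [0.559 0.119 0.11 ] shift cm [-11.28 -11.39   8.61] F [0.7 0.2 0.2]
```

Emit:
arm_command --rows '[-2.8,-2.8,0,0,0,0.009,-2.8,-2.8,0,0,0,0,-2.8,-2.8,0,0,0,0,-2.9,-2.9,0,0,0,0,0,0,4,0,0,0,0,0,4,0,0,0,0,0,0,0,0,0,0,0,0,0,0,0]'

```text
clock: 21.73
tcp_pos: [0.557, 0.1192, 0.1138]
tcp_rot: [-3.141, 0.007, 0.134]
ft_force: [1.0, -0.3, 0.1]
finger_gap: 0.994
grip_force: 0.0
```

```bash
python3 -c "
from plan import *
plan(-.115,-.01,.035)"
```

```text
t 21.7333 tcp [0.557  0.1192 0.1138] bay [-0.1223 -0.0099] rot [-3.141  0.007  0.134] target [0.564 0.12  0.035] shift cm [0.78 0.02 7.87] F [ 1.  -0.3  0.1]
```

Emit:
arm_command --rows '[0,0,2.6,0,0,0.004,0,0,2.6,0,0,0,0,0,2.4,0,0,0,0,0,0,0,0,0,0,0,0,0,0,0,0.9,0,0,0,0,0,0.9,0,0,0,0,0,0.8,0,0,0,0,0]'

```text
clock: 22.4
tcp_pos: [0.5893, 0.123, 0.0433]
tcp_rot: [3.141, -0.006, 0.128]
ft_force: [-0.2, 0.0, 0.7]
finger_gap: 0.992
grip_force: 0.0
```

Emit:
arm_command --rows '[0.4,0,0,0,0,0,0.3,0,0,0,0,0,0.1,0,0,0,0,0,0.1,0,0,0,0,0]'

```text
clock: 22.73
tcp_pos: [0.5945, 0.1239, 0.0403]
tcp_rot: [3.142, 0.0, 0.128]
ft_force: [-0.1, 0.8, -0.5]
finger_gap: 1.0
grip_force: 0.0
```

```bash
python3 -c "
from plan import *
plan(-.077,-.01,.035)"
```

```text
t 22.7333 tcp [0.5945 0.1239 0.0403] bay [-0.0844 -0.0101] rot [3.142 0.    0.128] target [0.602 0.125 0.035] shift cm [ 0.75 -0.01  0.53] F [-0.1  0.8 -0.5]
```

Emit:
arm_command --rows '[0.1,0,0,0,0,0,0.1,0,0,0,0,0,0.1,0,0,0,0,0,0.1,0,0,0,0,0,0.1,0,0,0,0,0,0.1,0,0,0,0,0]'

```text
clock: 23.23
tcp_pos: [0.6004, 0.1246, 0.0403]
tcp_rot: [3.142, 0.0, 0.128]
ft_force: [-0.5, -0.7, 1.2]
finger_gap: 0.995
grip_force: 0.0
```

Emit:
arm_command --rows '[0.1,0,0,0,0,0,0.1,0,0,0,0,0,0.1,0,0,0,0,0,0.1,0,0,0,0,0]'

```text
clock: 23.57
tcp_pos: [0.6029, 0.125, 0.0401]
tcp_rot: [3.142, 0.004, 0.129]
ft_force: [-5.6, -0.7, 4.1]
finger_gap: 0.994
grip_force: 3.0
```

Emit:
arm_command --rows '[0.1,0,0,0,0,0,0.1,0,0,0,0,0,0.1,0,0,0,0,0,0.1,0,0,0,0,0]'

```text
clock: 23.9
tcp_pos: [0.6027, 0.1252, 0.0396]
tcp_rot: [-3.142, 0.014, 0.13]
ft_force: [-14.6, -0.9, 9.1]
finger_gap: 0.997
grip_force: 7.7
```

Emit:
arm_command --rows '[-0.5,0,0,0,0,0,-1,0,0,0,0,0,-1.5,0,0,0,0,0,-1,0,-3,0,0,0,0,0,-4,0,0,0,0,0,-4,0,0,0,0,0,-4,0,0,0,0,0,-4,0,0,0]'

```text
clock: 24.57
tcp_pos: [0.5686, 0.1205, 0.2323]
tcp_rot: [-3.142, -0.001, 0.128]
ft_force: [0.3, 0.4, -0.1]
finger_gap: 1.0
grip_force: 0.0
```

Emit:
arm_command --rows '[-1,4,0,0,0,0,-1,4,0,0,0,0,0,4,0,0,0,0,0,4,0,0,0,0,0,4,0,0,0,0,0,4,0,0,0,0,0,4,0,0,0,0,0,4,0,0,0,0]'

```text
clock: 25.23
tcp_pos: [0.5899, -0.2016, 0.2306]
tcp_rot: [3.141, -0.002, 0.127]
ft_force: [0.2, 0.5, 0.2]
finger_gap: 0.998
grip_force: 0.0
```

```bash
python3 -c "
from plan import *
plan(0,0,.2)
snap('top','t7.png'); im=cv2.imread('pics/t7.png')[120:280,165:335]; cv2.imwrite('pics/t7c.png',cv2.resize(im,None,fx=3.7,fy=3.7,interpolation=cv2.INTER_CUBIC))"
```

```text
t 25.2333 tcp [ 0.5899 -0.2016  0.2306] bay [-0.1311 -0.3322] rot [ 3.141e+00 -2.000e-03  1.270e-01] target [0.677 0.145 0.2  ] shift cm [ 13.03 -33.25   3.05] F [0.2 0.5 0.2]
```

View pics/t7c.png

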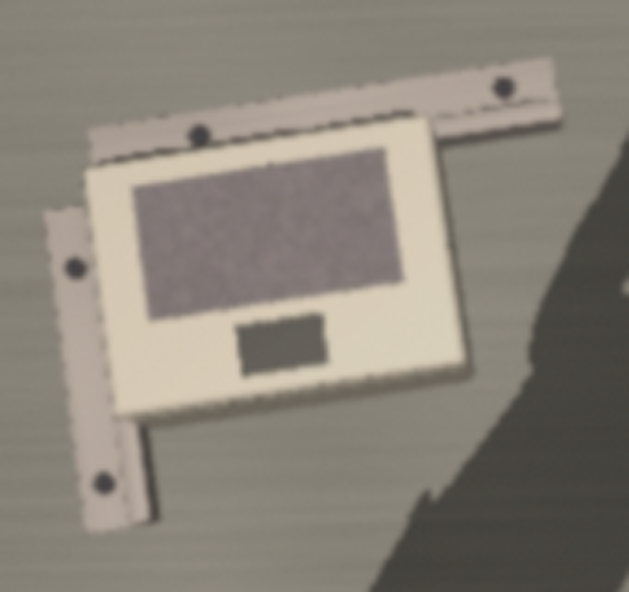

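```bash
python3 -c "
from plan import *
c=load('t7.png'); o=lambda p:(np.array(p)+.5)/3.7-.5+[165,120]
p=p2w(c,o([(87,170),(432,115),(466,362),(118,415)]),.083); q=(p[:,:2]-B)@Rb(BY); print(q.round(4),q.mean(0)); e=q[0]-q[1]+q[3]-q[2];print(np.arctan2(-e[0],e[1]))
s=p2w(c,o([(561,122),(437,143),(153,521),(141,425)]),.028); print(((s[:,:2]-B)@Rb(BY)).round(4))"
```

```text
[[ 0.0633  0.0895]
 [ 0.064  -0.088 ]
 [-0.0632 -0.0868]
 [-0.0631  0.0895]] [0.00025087 0.00104885]
0.0017818248652798183
[[ 0.0648 -0.1538]
 [ 0.0635 -0.0864]
 [-0.1144  0.0915]
 [-0.063   0.091 ]]
```

The final crop shows the tub in the L with its lid corners at (87,170), (432,115), (466,362) and (118,415). Its pose is within about 1 mm and 0.002 rad of the bay's. The arm is clear, so I'm handing the job in.

```bash
python3 -c "
from bench import sign_off
print(sign_off())"
```

```text
the job is handed in; nothing more can be done
None
```

The white tub is parked square and snug against both legs of the L, within about 1 mm and 0.002 rad by the last picture; it was slid and never gripped, the other gear was not touched, and I signed off at about 25 s with the arm clear.

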